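# Scoop the stray bush block out from under the riser shelf

## Robot

A 6-joint arm with a two-finger parallel gripper is mounted at the origin on a cart in front of the work surface, level with it; the furniture and walls round the work are solid. World frame = base frame: x ahead of the robot, y to its left, z up, the work surface at z = 0. Lengths are in mm, angles in degrees, forces in N, time in s.
With the tool pointing down it reaches from about 325 to 900 mm from the base axis. Payload 3.5 kg.
Tool frame: the origin (TCP) lies at the centre of the arm's flange, where the gripper is bolted on; the fingertips stand 173 mm ahead of it and the grasp point (between the pads) lies 155 mm ahead of it; x points along the fingers, y is the direction in which the jaws open and shut, and the axes are right-handed (so a half turn about x gives the same grasp; the last joint's range is limited). The gripper opens to 85 mm and grips with 20 to 120 N. Pads are 22 mm wide; open, the fingers measure 114 mm over their backs; the gripper's body (76 mm by 85 mm) begins 54 mm behind the grasp point. The pads swing forward as they close: fully open they stand 13 mm farther back than shut.
Start: joints at [61.513, 15.837, -1.513, 72.651, 0, 84.076], TCP at [239.819, 577.156, 404.713] pointing down, gripper open.
Joint ranges: [-178.77, 178.77], [-48.84, 107.48], [-61.69, 71.31], [-111.58, 123.2], [-90, 87.43], [-180, 180]. Speed limits (degrees/s): [147.25, 147.25, 180, 180, 180, 180].

## Interface

Orientations are given as a 3x3 rotation matrix whose columns are the frame's x, y, z axes.
In Python, from rig import manip gives the robot as it stands.
- The arm moves only by the tool move_arm, never from a script. Its argument "steps" is text: rows parted by semicolons, each of 7 numbers parted by spaces: the turn, a rotation vector about the tool's x, y, z in degrees, then the shift along the tool's x, y, z in m, then the opening, from 0 (shut) to 1 (fully open). In form: wx wy wz x y z claw; .... A call has 1 to 12 rows; each row shifts and turns the pose as measured when the row begins, along the tool's axes as they then stand; what a row does not reach is not made up. A row lasts 1/8 s, in which the tool goes at most 62.5 mm and 10.7 degrees, less where a joint would pass 70% of its speed; a pose out of reach is approached as far as the arm can. A call with a gripper value outside its range is refused whole. The fingers move at their own pace and stop on an object; "squeeze" is the grip in N (left out, the last holds). Time passes only in rows, so rows that do not move let the fingers close. It gives the time, the measured TCP pose, the force and the opening at its end, in the units of the state.
- manip.state(): the state, without advancing time (a new reading comes with each control period).
- manip.read_camera(name): name is "side" or "top" or "wrist"; returns a dict with "color" (480x640x3 uint8, red, green, blue), "fov_y" (degrees; the focal length in pixels is half the picture's height over the tangent of half this angle, whatever the lens; pixels are square), "cx", "cy" (the principal point, pixels), "extrinsics" (4x4, takes a point from world to camera coordinates). Camera axes: x right, y down, z forward; pixel columns grow to the right and rows downward; lengths in mm; the calibration is good to about 2 mm. A picture is of the moment at which its call begins. There is no depth.
- manip.hand_in(): hands the job in, once; it reports no verdict.
The state is a dict: "clock": time; "qpos": joint angles; "qd": joint speeds; "joint_torque": joint torques, N m; "tcp_pos": TCP position; "tool_rot": TCP orientation; "force": force on the tool from outside, world axes, zero at the start; "moment": the same for the moment, N m; "width": finger opening in mm.
Only numpy, scipy, OpenCV 4.12 (cv2) and the standard library are available. Lean on these libraries where they do the work, as an engineer would, in place of code of your own. Each camera call takes 0.05 s, during which the arm holds its last target. There are 200 camera calls.

## Task

Two small parts have strayed under the low see-through riser shelf. Take the flat scoop by its upright handle, slide its blade along the bench under the shelf until the machined block with the round bore, held by the shelf's back panel, has climbed over the blade's bevel into the pocket behind its ridge, and draw the block out; do not shift the block with the row of pins. Leave the scoop lying flat on the bench close in front of the shelf, wholly out from under it, with the bored block on its blade, and let go.

Things in the scene. Friction and masses are not known exactly. Their poses are not given: they have to be found in the camera images.
- scoop: Flat sheet-steel hand scoop with a black upright handle, loose, flat on the bench, 0.15 kg. Origin: on its underside below the middle of the handle; x points to the blade's front edge, z up. Floor 1.5 mm thick: neck 34 mm wide from x = -20 to 55 mm, then the blade, 54 mm wide, x = 55 to 130 mm. Heel wall 12 mm high at x = 55; side walls 10 mm high, x = 55 to 92, 51 mm apart inside.
- scoop_handle (a point): Grip point, 66 mm straight above the scoop's origin. Upright bar 12 mm thick (scoop y), 32 mm long (scoop x), its top 86 mm above the bench: grip it from above, across its 12 mm. Between the scoop and the shelf stands a fixed black tray stand (x 0.40 to 0.61 m, y -0.05 to 0.19 m), up to 110 mm high: carry the scoop over it, its underside at 130 mm or higher.
- scoop_edge_mid (a point): Middle of the scoop's sharp front edge, on the underside, 130 mm ahead of the scoop's origin. From this edge a polished bevel rises to a 3 mm high ridge 20 to 23 mm behind it; behind the ridge is the pocket with the 1.5 mm floor, from which a part does not slide out. The blade gets under things only while it slides flat on the bench.
- riser: Low shelf fixed to the bench, 156 mm wide (y), 78 mm deep (x): top and 4 mm side walls of clear plastic with metal front edges, underside of the top 55 mm and its upper side 60 mm above the bench, which is its floor. The open front faces the robot's left. Origin: on the bench below the middle of the front lip; x points in under the shelf, to the robot's right; y along the lip, away from it.
- riser_stop (a point): Lower edge of the shelf's back panel, middle of its front face: 62 mm in from the lip, 4.5 mm above the bench. Bevel and ridge pass under it, the blocks do not: they stop against it, climb the bevel and drop into the pocket once the scoop's edge is 85 mm or more in from the lip (92 is good). At 100 mm the blade's side walls meet the panel.
- bush_block: The part to fetch: plain machined metal block with a round bore in its top, 18 (x) x 26 (y) x 12 mm high, 0.03 kg, loose on the bench under the shelf's near or far half, about 40 mm in from the lip, long side within 20 degrees of the lip's direction. Origin: centre of its underside, z up.
- pin_block: Bystander, to be left where it is: block with a row of five pins standing on it, 18 (x) x 26 (y) mm, 15 mm high with the pins, loose under the same shelf about 72 mm from the bored block along the lip. Origin: centre of its underside.
There are look-alikes about, which are no part of the job. Leave any brown look-alike of the riser alone.

How it is judged:
By the outcome, as a careful person would: the job done as asked, in the order asked, and still so for the second after the job is handed in, with the robot touching nothing.
It also fails if it takes over 48 s, if anything falls off the work surface, if the arm or the gripper's body presses on something with over 40 N, if the wrist force passes 120 N, or if a joint passes its speed limit or range.

## Working session

There is one attempt and no reset: what is moved stays moved. The work goes in short steps, Python scripts to look and compute and a tool call to move; the robot and the scene stay as the last step left them, time stands still between calls to the robot, and variables do not carry over. Pictures are saved under pics/ and viewed, about 8 in all and at most 12, crops included, and the job is handed in when it is done.

Besides the shell and the picture viewer there is one more tool, called as name(argument=value, ...), one argument or row to a line, values as JSON. move_arm: Moves the arm, as the interface text tells. Its arguments: {"type":"object","properties":{"steps":{"type":"string"},"squeeze":{"type":"number"}},"required":["steps"]}

```bash
mkdir -p pics
cat > h.py <<'E'
import numpy as np, cv2
from rig import manip
def grab(n,f=None):
    c=manip.read_camera(n)
    if f: cv2.imwrite('pics/'+f,c['color'][:,:,::-1])
    return c
def K(c):
    f=240/np.tan(np.radians(c['fov_y']/2)); return f,c['cx'],c['cy']
def ray(c,u,v,z):
    f,cx,cy=K(c);E=np.array(c['extrinsics']);R=E[:3,:3];t=E[:3,3]
    o=-R.T@t; d=R.T@np.array([(u-cx)/f,(v-cy)/f,1]); return o+d*(z-o[2])/d[2]
def proj(c,p):
    f,cx,cy=K(c);E=np.array(c['extrinsics']);q=E[:3,:3]@np.array(p,float)+E[:3,3]
    return f*q[0]/q[2]+cx,f*q[1]/q[2]+cy
E
python3 - <<'E'
from h import *
for n in ['side','top','wrist']:
    c=grab(n,n+'1.png'); E=np.array(c['extrinsics']); print(n,c['fov_y'],c['cx'],c['cy'],(-E[:3,:3].T@E[:3,3]).round(),E[2,:3].round(2))
print(manip.state())
E
```

```text
side 44.58812920445721 315.9023623504088 230.60617560906425 [ 455. 1590.  876.] [ 0.03 -0.91 -0.41]
top 54.02140984324442 329.6745365033886 239.04933679526175 [ 444. -151. 1441.] [ 0.07  0.02 -1.  ]
wrist 59.61042058661868 319.1110379805584 237.96456168090523 [173. 604. 372.] [ 0.27 -0.11 -0.96]
{'clock': 0.15, 'qpos': array([ 6.15124261e+01,  1.58722595e+01, -1.57908285e+00,  7.26518184e+01,
        3.09539424e-03,  8.40785055e+01]), 'qd': array([ 0.05851989, -0.08635633,  0.18697374, -0.09184548, -0.05851224,
        0.00897629]), 'joint_torque': array([-7.79230572e-05, -4.46058547e+01,  2.95638120e+01,  1.05414202e-02,
       -1.26699424e-04,  7.80696809e-06]), 'tcp_pos': array([239.67191293, 576.89163751, 403.77866313]), 'tool_rot': array([[-9.06261902e-04,  3.83747928e-01,  9.23437440e-01],
       [-1.55672324e-03,  9.23436159e-01, -3.83748923e-01],
       [-9.99998378e-01, -1.78531355e-03, -2.39485692e-04]]), 'force': array([-0.25241213, -0.55558152,  0.49645778]), 'moment': array([0.03402629, 0.00607801, 0.02287193]), 'width': 85.6025761264204}
```

View pics/top1.png

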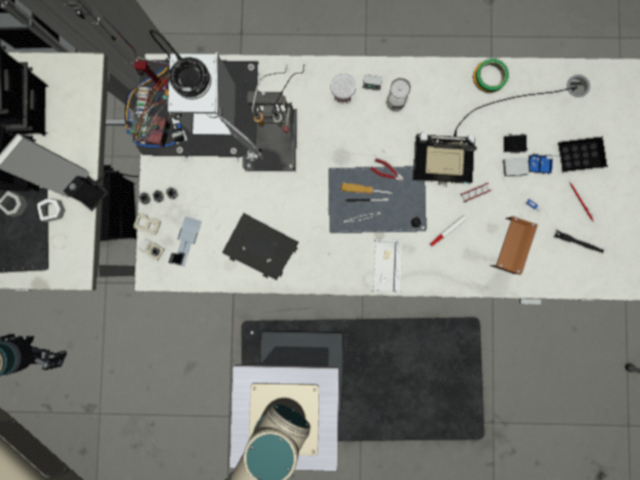

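View pics/side1.png

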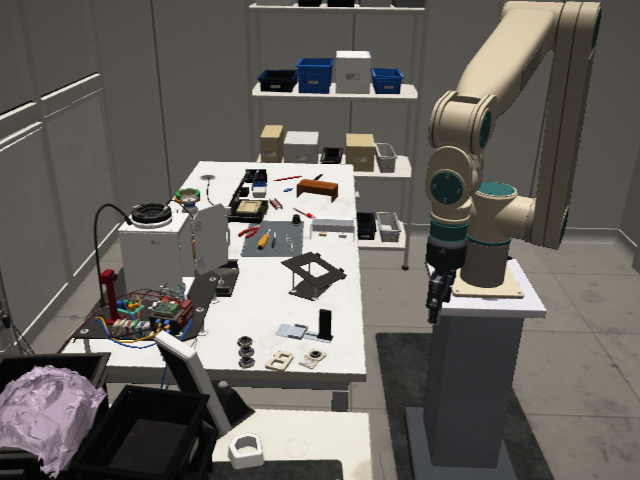

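The top view shows the scoop at about (183,240), handle end near (177,258). The tray stand is at (260,245), the clear riser at (387,265) and the brown look-alike at (515,245). I'll look closer at these.

Run:
```python
from h import *
t=cv2.imread('pics/top1.png');s=cv2.imread('pics/side1.png')
z=lambda a,k:cv2.resize(a,None,fx=k,fy=k,interpolation=cv2.INTER_CUBIC)
a=z(t[230:300,360:420],5); b=z(t[205:275,155:215],5); d=z(s[210:245,300:365],6); e=z(s[300:350,265:345],5)
im=np.zeros((600,800,3),np.uint8)
im[:350,:300]=a; im[:350,300:600]=b; im[350:560,:390]=d; im[350:600,390:790]=e
cv2.imwrite('pics/z1.png',im)
c=manip.read_camera('top')
for p in [(0,0)]: pass
for uv in [(375,241),(401,241),(372,290),(398,290)]: print(uv,ray(c,*uv,60).round())
for uv in [(177,258),(190,220)]: print(uv,ray(c,*uv,0).round())
```

```text
(375, 241) [ 531. -261.   60.]
(401, 241) [ 533. -338.   60.]
(372, 290) [ 388. -254.   60.]
(398, 290) [ 390. -330.   60.]
(177, 258) [472. 341.   0.]
(190, 220) [590. 305.   0.]
```

View pics/z1.png

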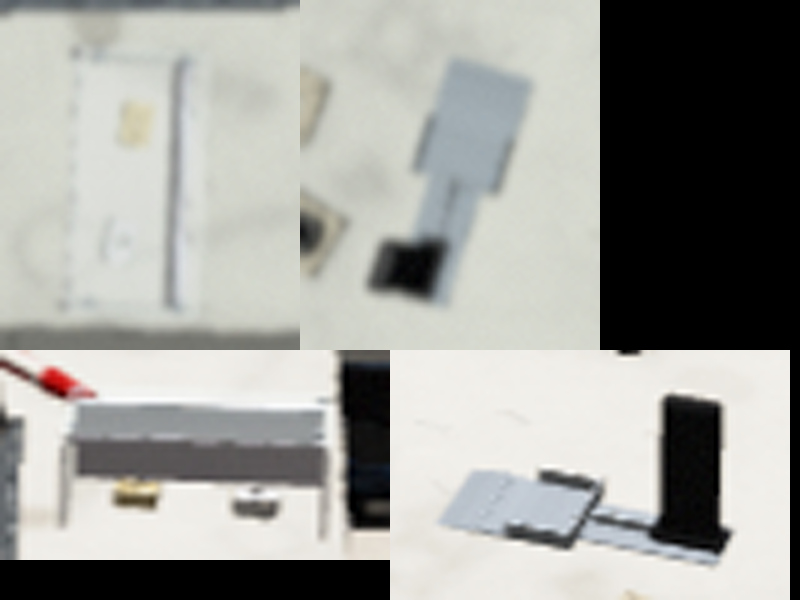

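The crop shows the scoop with its blade pointing roughly +x and its handle at the near-left end. There are two blocks under the shelf. The far one is brass-coloured and the near one grey; which is bored is unclear, so I'll settle that with the wrist camera. First I'll move above the scoop.

```bash
cat >> h.py <<'E'
def rel(p,yaw,st=None):
    """translate to world TCP p, tool down with tool z at yaw: print total shift in tool axes [m] and turn about tool x"""
    st=st or manip.state(); R=st['tool_rot']; d=R.T@(np.array(p)-st['tcp_pos'])/1000
    y=np.degrees(np.arctan2(R[1,2],R[0,2])); tw=-(yaw-y)  # +tool x rot (down) = -yaw
    print('tcp',st['tcp_pos'].round(1),'yaw',y.round(2),'shift',d.round(4),'turn x',(tw+180)%360-180,'tilt',np.degrees(R[2,1:]).round(2),'clk',st['clock'])
E
python3 - <<'E'
from h import *
c=manip.read_camera('top')
P=lambda x,y,z:ray(c,155+(x-300)/5,205+y/5,z)
a,b=P(450,58,0),P(533,78,0);print(a.round(),b.round(),np.linalg.norm(a-b))
m=(a+b)/2;d=b-a; ye=np.degrees(np.arctan2(d[0],-d[1]));print('edge mid',m.round(),'yaw(edge)',ye)
s1,s2=P(415,170,10),P(494,190,10);print(np.linalg.norm(s1-s2))
n=P(440,303,0);print('neck rear corner',n.round())
# handle top corners (outer left side)
h1,h2=P(383,240,86),P(367,288,86);print('handle top end',h1.round(),h2.round())
for y in (-15,-17,-19):
    r=np.radians(y); o=m-130*np.array([np.cos(r),np.sin(r),0]); print(y,o.round())
    rel([o[0],o[1],330],y)
E
```

```text
[600. 321.   0.] [589. 269.   0.] 53.24450827699053
edge mid [595. 295.   0.] yaw(edge) -12.523707326119998
50.338017651629634
neck rear corner [449. 321.   0.]
handle top end [485. 328.  86.] [457. 336.  86.]
-15 [469. 329.   0.]
tcp [239.7 577.  404.1] yaw -22.56 shift [ 0.0743 -0.1411  0.3071] turn x -7.563014262177518 tilt [-0.06 -0.01] clk 0.25
-17 [470. 333.   0.]
tcp [239.7 577.  404.1] yaw -22.56 shift [ 0.0742 -0.1366  0.3065] turn x -5.563014262177518 tilt [-0.06 -0.01] clk 0.25
-19 [472. 338.   0.]
tcp [239.7 577.  404.1] yaw -22.56 shift [ 0.0742 -0.132   0.3062] turn x -3.563014262177518 tilt [-0.06 -0.01] clk 0.25
```

move_arm(
  steps="0 0 0 0.01 -0.018 0.039 1;0 0 0 0.01 -0.018 0.039 1;0 0 0 0.01 -0.018 0.039 1;0 0 0 0.01 -0.018 0.039 1;0 0 0 0.01 -0.018 0.039 1;0 0 0 0.01 -0.018 0.039 1;0 0 0 0.01 -0.018 0.039 1;0 0 0 0 -0.018 0.039 1;-7.6 0 0 0 0 0 1;0 0 0 0 0 0 1",
  squeeze=60,
)

```text
clock: 1.5
tcp_pos: [480.0, 317.2, 331.0]
tool_rot: [[0.0, 0.255, 0.967], [0.001, 0.967, -0.255], [-1.0, 0.001, -0.0]]
force: [-0.4, 0.3, -0.2]
width: 85.2
```

Run:
```python
from h import *
rel([469,327,330],-15)
c=grab('wrist','w2.png')
E=np.array(c['extrinsics']); print((-E[:3,:3].T@E[:3,3]).round(),E[2,:3].round(2))
print(proj(c,[469,327,86]),proj(c,[469,327,0]))
```

```text
tcp [480.  317.2 331. ] yaw -14.74 shift [ 0.001   0.0067 -0.0131] turn x 0.2560079969106539 tilt [ 0.05 -0.01] clk 1.5
[410. 335. 300.] [ 0.28 -0.07 -0.96]
(np.float64(331.9395784811013), np.float64(228.96134825687034)) (np.float64(328.40595271670156), np.float64(197.27440523490813))
```

View pics/w2.png

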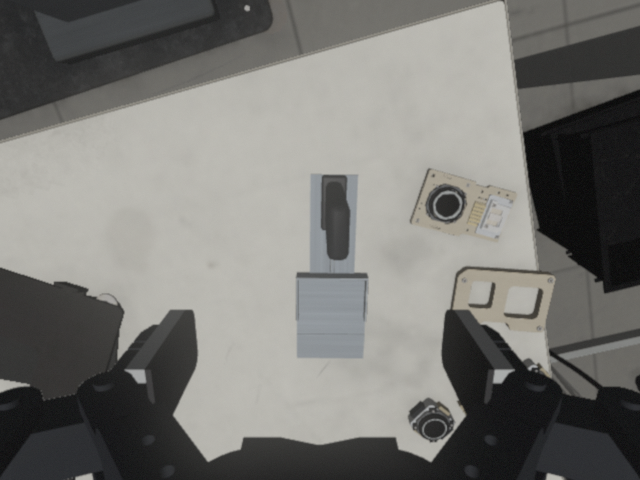

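The wrist view shows the scoop clearly: front edge corners (297,357) and (363,357), neck rear corners (311,174) and (358,174), handle top running from about (335,182) to (339,258).

Run:
```python
from h import *
c=manip.read_camera('wrist')
g=c['color'].astype(int); 
a,b=ray(c,297,357.5,0),ray(c,363,357.5,0);n1,n2=ray(c,311,174,1.5),ray(c,358,174,1.5)
print(np.linalg.norm(a-b),np.linalg.norm(n1-n2))
f=(a+b)/2;n=(n1+n2)/2;d=f-n;print(np.hypot(*d[:2]),'yaw',np.degrees(np.arctan2(d[1],d[0])))
e=b-a;print('edge yaw',np.degrees(np.arctan2(e[1],e[0]))-90)
o=n+d*20/150;o2=f-d*130/150;print(o.round(1),o2.round(1))
# handle top blob
m=(g.sum(2)<220).astype(np.uint8);_,_,st,ce=cv2.connectedComponentsWithStats(m[160:270,300:370]);print(st,ce)
for v in (190,200,215,230,245,255):
    x=np.where(m[v,300:370])[0]+300; print(v,x.min(),x.max())
print(ray(c,337.5,250,86).round(1),[ray(c,338,v,86).round(1) for v in (182,259)])
```

```text
53.97007642037818 33.41611584113611
150.04991553067188 yaw -15.480527811612527
edge yaw -14.721744216640118
[473.  330.2   1.3] [473.  330.2   1.3]
[[   0    0   70  110 6147]
 [  24   16   20    2   21]
 [  25   22   24   77 1506]
 [  22   26    1    1    1]
 [  22   40    1    5    5]
 [  22   46    1    9    9]
 [  22   56    1   11   11]] [[34.14446071 53.0769481 ]
 [33.76190476 16.04761905]
 [36.17729084 60.88446215]
 [22.         26.        ]
 [22.         42.        ]
 [22.         50.        ]
 [22.         61.        ]]
190 326 343
200 322 345
215 325 348
230 326 347
245 327 347
255 329 346
[481.2 327.2  86. ] [array([445.7, 336.3,  86. ]), array([486.3, 326.2,  86. ])]
```

```bash
python3 -c "
from h import *
rel([473,330.2,221],-15.3)"
```

```text
tcp [479.6 317.7 331.2] yaw -14.72 shift [ 0.1103  0.0103 -0.0096] turn x 0.582702600268334 tilt [0.07 0.01] clk 1.6
```

move_arm(
  steps="0.6 0 0 0 0.0103 -0.0096 1;0 0 0 0.025 0 0 1;0 0 0 0.025 0 0 1;0 0 0 0.025 0 0 1;0 0 0 0.015 0 0 1;0 0 0 0 0 0 1",
)

```text
clock: 2.35
tcp_pos: [469.4, 337.4, 240.6]
tool_rot: [[0.003, 0.263, 0.965], [0.005, 0.965, -0.263], [-1.0, 0.005, 0.002]]
force: [0.4, -0.1, -0.8]
width: 85.3
```

```bash
python3 -c "
from h import *
rel([473,330.2,221],-15.3)"
```

```text
tcp [469.4 337.4 240.6] yaw -15.28 shift [ 0.0196 -0.0061  0.0053] turn x 0.02416165247265667 tilt [0.31 0.09] clk 2.35
```

move_arm(
  steps="0 0 -0.3 0.01 -0.006 0.005 1;0 0 0 0.008 0 0 1;0 0 0 0 0 0 1",
)

```text
clock: 2.72
tcp_pos: [473.8, 330.8, 223.5]
tool_rot: [[0.005, 0.264, 0.965], [0.001, 0.965, -0.264], [-1.0, 0.002, 0.004]]
force: [-0.4, -0.0, 0.8]
width: 85.7
```

```bash
python3 -c "
from h import *
rel([473,330.2,221],-15.3)"
```

```text
tcp [473.8 330.8 223.5] yaw -15.29 shift [ 0.0025 -0.0008 -0.0006] turn x 0.01474726581085406 tilt [0.14 0.24] clk 2.725
```

move_arm(
  steps="0 0.2 0 0.0025 0 -0.0006 0.6;0 0 0 0 0 0 0.3;0 0 0 0 0 0 0;0 0 0 0 0 0 0;0 0 0 0 0 0 0;0 0 0 0 0 0 0",
  squeeze=80,
)

```text
clock: 3.48
tcp_pos: [473.8, 331.1, 221.9]
tool_rot: [[0.003, 0.264, 0.964], [0.003, 0.964, -0.264], [-1.0, 0.004, 0.002]]
force: [-0.1, 0.1, 0.0]
width: 11.1
```

```bash
python3 -c "
from h import *
rel([473,330.2,221],-15.3);s=manip.state();print(s['width'],s['force'])"
```

```text
tcp [473.8 331.1 221.9] yaw -15.32 shift [ 0.0009 -0.001  -0.0005] turn x -0.016269545174054656 tilt [0.22 0.11] clk 3.475
11.08430553239342 [-0.06123438  0.05940486  0.00814148]
```

move_arm(
  steps="0 0 0 -0.02 0 0 0;0 0 0 -0.04 0 0 0;0 0 0 -0.045 0 0 0;0 0 0 -0.045 0 0 0;0 0 0 -0.04 0 0 0;0 0 0 0 -0.03 0.006 0;0 0 0 0 -0.042 0.0085 0;0 0 0 0 -0.042 0.0085 0;0 0 0 0 -0.042 0.0085 0;0 0 0 0 -0.042 0.0085 0;0 0 0 0 -0.042 0.0085 0;0 0 0 0 -0.042 0.0085 0",
)

```text
clock: 4.97
tcp_pos: [451.0, 37.2, 413.0]
tool_rot: [[-0.006, 0.257, 0.966], [-0.001, 0.966, -0.257], [-1.0, -0.002, -0.005]]
force: [0.2, 0.4, -1.4]
width: 10.9
```

```bash
python3 -c "
from h import *
rel([440,-90,400],-92);s=manip.state();print(s['width'],s['force'],s['qpos'].round(1))"
```

```text
tcp [451.   37.2 413. ] yaw -14.91 shift [ 0.0131 -0.1257  0.0222] turn x 77.0858989402933 tilt [-0.12 -0.31] clk 4.975
10.86808096040548 [ 0.24734035  0.39540808 -1.44897946] [ -3.5  -2.  -20.9  71.5  -0.1  11.4]
```

move_arm(
  steps="0 0 0 0.003 -0.042 0.0074 0;0 0 0 0.003 -0.042 0.0074 0;0 0 0 0.003 -0.042 0.0074 0;9.6 0 0 0 0 0 0;9.6 0 0 0 0 0 0;9.6 0 0 0 0 0 0;9.6 0 0 0 0 0 0;9.6 0 0 0 0 0 0;9.6 0 0 0 0 0 0;9.6 0 0 0 0 0 0;9.6 0 0 0 0 0 0;0 0 0 0 0 0 0",
)

```text
clock: 6.48
tcp_pos: [434.3, -96.5, 398.6]
tool_rot: [[-0.016, 0.997, -0.08], [0.003, -0.08, -0.997], [-1.0, -0.016, -0.002]]
force: [0.0, 0.3, -1.3]
width: 11.1
```

Run:
```python
from h import *
c=grab('wrist','w3.png')
rel([440,-90,400],-92);s=manip.state();print(s['width'],s['force'],s['qpos'].round(1))
E=np.array(c['extrinsics']); print((-E[:3,:3].T@E[:3,3]).round(),E[2,:3].round(2))
```

```text
tcp [434.3 -96.5 398.6] yaw -94.52 shift [-0.0015  0.0052 -0.0069] turn x -2.521407447335605 tilt [-0.91 -0.13] clk 6.525
11.151144688736617 [ 1.23430953  0.40443901 -2.34167118] [-20.8  -2.1 -22.7  70.3  -0.1  73.7]
[440. -24. 367.] [-0.04 -0.28 -0.96]
```

View pics/w3.png

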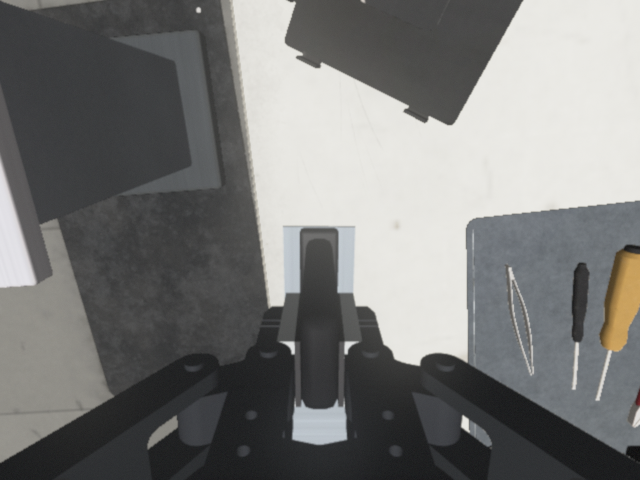

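The wrist view shows the held scoop and the tray stand, but the gripper hides the shelf. I'll move over and to the side of the shelf.

move_arm(
  steps="0 0 0 0 0.03 0.028 0;0 0 0 0 0.03 0.028 0;0 0 0 0 0.03 0.028 0;0 0 0 0 0.03 0.028 0;0 0 0 0 0.03 0.028 0;-2 0 1.1 0 0 0 0;0 0 0 0 0 0 0",
)

```text
clock: 7.4
tcp_pos: [577.3, -251.3, 392.5]
tool_rot: [[0.001, 1.0, -0.023], [0.005, -0.023, -1.0], [-1.0, 0.001, -0.005]]
force: [-0.3, 0.3, -1.6]
width: 10.9
```

Run:
```python
from h import *
c=grab('wrist','w4.png')
rel([440,-90,400],-92);s=manip.state();print(s['width'],s['force'],s['qpos'].round(1))
E=np.array(c['extrinsics']); print((-E[:3,:3].T@E[:3,3]).round(),E[2,:3].round(2))
```

```text
tcp [ 577.3 -251.3  392.5] yaw -91.35 shift [-0.0069 -0.1411 -0.158 ] turn x 0.6501187189481925 tilt [ 0.05 -0.28] clk 7.45
11.22445774526804 [-0.89869178  0.51940529 -2.35506496] [-29.5  16.7  -1.9  71.5   0.3  61.9]
[ 580. -178.  362.] [-0.   -0.28 -0.96]
```

View pics/w4.png

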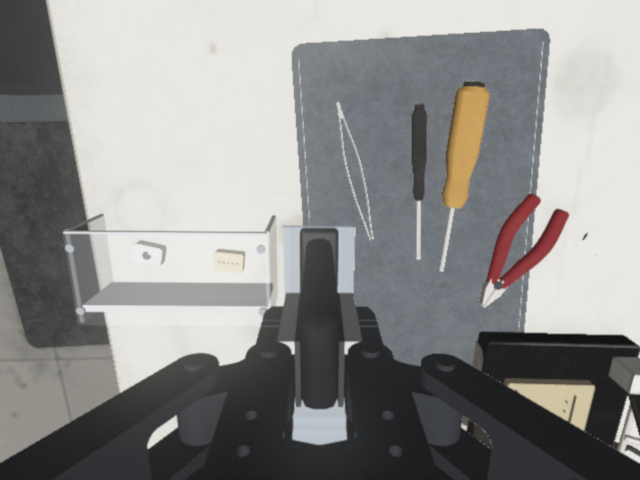

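The wrist view shows the bored block on the left, nearer the robot, at (150,253). The pin block is at (229,262). The shelf lip's front edge runs along row ≈231, columns 66–277. I'll zoom in.

Run:
```python
from h import *
a=cv2.imread('pics/w4.png')[205:325,55:290]
cv2.imwrite('pics/z4.png',cv2.resize(a,(799,408),interpolation=cv2.INTER_CUBIC))
```

```text
(no output)
```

View pics/z4.png

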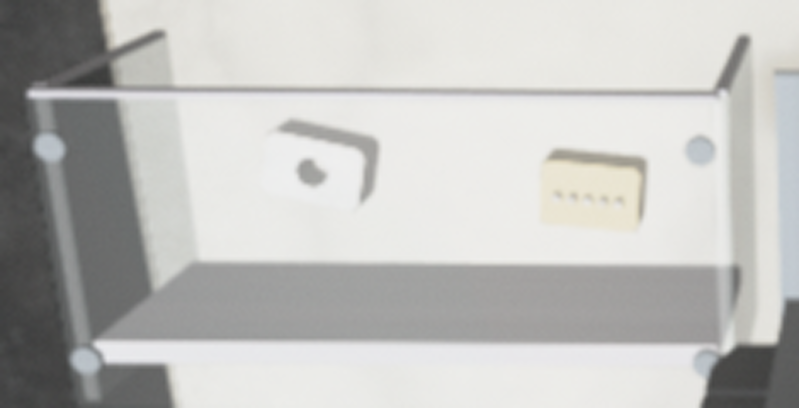

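```bash
cat > r.py <<'E'
from h import *
c=manip.read_camera('wrist')
P=lambda x,y,z:ray(c,55+x/3.4-.35,205+y/3.4-.35,z)
if __name__=='__main__':
    for n,x,y,z in [('topL',30,90,60),('topR',722,93,60),('footL',160,35,0),('footR',745,38,0),('bore',313,172,12),('bTR0',378,138,0),('bTL0',285,120,0),('bBR0',370,190,0),('bTR',368,152,12),('bTL',270,133,12),('bBL',262,193,12),('bBR',358,207,12),('pTL',545,157,12),('pTR',642,165,12),('pBR',638,230,12),('pBL',540,222,12),('backbotL',195,262,4.5),('backbotR',738,267,4.5)]:
        print(n,P(x,y,z).round(1))
    t=manip.read_camera('top')
    print('top block', ray(t,360+117/5,230+243/5,12).round(), 'brass',ray(t,360+135/5,230+125/5,12).round(), [ray(t,360+x/5,230+y/5,60).round() for x,y in((75,53),(65,305))])
    s=cv2.imread('pics/side1.png'); s=manip.read_camera('side')
    Q=lambda x,y,z:ray(s,300+x/6,210+(y-350)/6,z).round()
    print('side feetL',Q(64,527,0),'R',Q(324,538,0),'bored',Q(255,505,6),'pin',Q(136,497,6),'lip',Q(70,440,57),Q(326,445,57))
E
python3 r.py
```

```text
topL [ 387.7 -257.8   60. ]
topR [ 539.5 -262.    60. ]
footL [ 386.2 -259.6    0. ]
footR [ 538.3 -263.9    0. ]
bore [ 426.  -294.1   12. ]
bTR0 [ 439.3 -289.     0. ]
bTL0 [ 415.3 -283.4    0. ]
bBR0 [ 435.3 -303.5    0. ]
bTR [ 440.9 -289.    12. ]
bTL [ 416.4 -283.3   12. ]
bBL [ 411.9 -299.5   12. ]
bBR [ 436.4 -304.    12. ]
pTL [ 486.4 -291.4   12. ]
pTR [ 511.3 -294.2   12. ]
pBR [ 508.9 -312.1   12. ]
pBL [ 483.4 -309.2   12. ]
backbotL [ 387.3 -321.4    4.5]
backbotR [ 533.5 -326.2    4.5]
top block [ 421. -292.   12.] brass [ 493. -302.   12.] [array([ 533., -261.,   60.]), array([ 385., -257.,   60.])]
side feetL [ 534. -267.    0.] R [ 382. -262.    0.] bored [ 422. -292.    6.] pin [ 493. -299.    6.] lip [ 531. -265.   57.] [ 383. -267.   57.]
```

Run:
```python
from h import *
c=grab('wrist','w5.png');s=manip.state();R=s['tool_rot'];t=s['tcp_pos']
z=t[2]-221.9+1.5
for uv in [(283.5,226),(355,226),(285,290),(356,290)]:
    print(uv,(R.T@(ray(c,*uv,z)-t)).round(1))
g=c['color'].astype(int)
for v in (235,260,280): 
    m=(g[v,:,2]-g[v,:,0]>12)&(g[v,:,2]>120); x=np.where(m)[0]; x=x[(x>270)&(x<370)]; print(v,x.min(),x.max(),(R.T@(ray(c,x.min(),v,z)-t)).round(1),(R.T@(ray(c,x.max()+1,v,z)-t)).round(1))
```

```text
(283.5, 226) [220.5 -15.8 -21.7]
(355, 226) [220.5  17.7 -21.7]
(285, 290) [220.3 -15.8  10.7]
(356, 290) [220.4  19.   10.7]
235 285 353 [220.5 -15.2 -17.3] [220.5  17.3 -17.3]
260 286 352 [220.4 -15.   -4.9] [220.5  17.1  -4.9]
280 286 353 [220.4 -15.2   5.4] [220.4  17.9   5.4]
```

move_arm(
  steps="0 0 0 0 -0.0304 -0.0274 0;0 0 0 0 -0.0304 -0.0274 0;0 0 0 0 -0.0304 -0.0274 0;0 0 0 0 -0.0304 -0.0274 0;0 0 0 0 -0.0304 -0.0274 0;0 0 0 0 0 0 0",
)

```text
clock: 8.4
tcp_pos: [421.8, -104.3, 394.0]
tool_rot: [[0.004, 1.0, -0.021], [0.004, -0.021, -1.0], [-1.0, 0.004, -0.004]]
force: [-0.0, -0.4, -2.4]
width: 11.2
```

```bash
python3 -c "
from h import *
rel([428.5,-111,250],-91.6);s=manip.state();print(s['force'])"
```

```text
tcp [ 421.8 -104.3  394. ] yaw -91.19 shift [0.144  0.0062 0.0071] turn x 0.40571160699869324 tilt [ 0.23 -0.21] clk 8.4
[-0.04816669 -0.39966749 -2.41697065]
```

move_arm(
  steps="0.4 -0.3 0 0 0.006 0.007 0;0 0 0 0.028 0 0 0;0 0 0 0.028 0 0 0;0 0 0 0.028 0 0 0;0 0 0 0.028 0 0 0;0 0 0 0.02 0 0 0;0 0 0 0 0 0 0",
)

```text
clock: 9.28
tcp_pos: [438.2, -119.5, 261.8]
tool_rot: [[0.017, 0.999, -0.032], [-0.011, -0.032, -0.999], [-1.0, 0.017, 0.01]]
force: [-0.9, 0.4, -1.8]
width: 11.4
```

```bash
python3 -c "
from h import *
rel([428.5,-111,222],-91.6);s=manip.state();print(s['force'])"
```

```text
tcp [ 438.2 -119.5  261.8] yaw -91.84 shift [ 0.0395 -0.0107 -0.0086] turn x -0.2447893295681638 tilt [1.   0.58] clk 9.275
[-0.93374095  0.43555507 -1.79827515]
```

move_arm(
  steps="-0.25 0.45 -0.8 0 -0.0107 -0.0086 0;0 0 0 0.015 0 0 0;0 0 0 0.015 0 0 0;0 0 0 0 0 0 0",
)

```text
clock: 9.78
tcp_pos: [429.5, -111.4, 231.9]
tool_rot: [[0.007, 1.0, -0.028], [-0.004, -0.028, -1.0], [-1.0, 0.007, 0.004]]
force: [-0.2, -0.5, -1.6]
width: 11.3
```

```bash
python3 -c "
from h import *
rel([428.5,-111,222],-91.6);s=manip.state();print(s['force'])"
```

```text
tcp [ 429.5 -111.4  231.9] yaw -91.61 shift [ 0.0099 -0.001  -0.0004] turn x -0.009418347367130764 tilt [0.41 0.22] clk 9.775
[-0.16236582 -0.49463355 -1.59785091]
```

move_arm(
  steps="0 0.1 -0.2 0.005 -0.001 0 0;0 0 0 0.004 0 0 0;0 0 0 0.001 0 0 0;0 0 0 0 0 0 0",
)

```text
clock: 10.28
tcp_pos: [429.1, -111.7, 222.0]
tool_rot: [[0.005, 1.0, -0.028], [-0.003, -0.028, -1.0], [-1.0, 0.005, 0.003]]
force: [-0.5, 0.3, -2.5]
width: 11.2
```

```bash
python3 -c "
from h import *
rel([428.5,-111,222],-91.6);s=manip.state();print(s['force'],s['moment'])"
```

```text
tcp [ 429.1 -111.7  222. ] yaw -91.61 shift [-0.     -0.0007 -0.0007] turn x -0.00855333348195586 tilt [0.29 0.16] clk 10.275
[-0.54279379  0.33944192 -2.4559649 ] [ 0.01975556 -0.02671889 -0.00993582]
```

move_arm(
  steps="0 0.1 -0.1 0.001 0 0 0;0 0 0 0.001 0 0 0;0 0 0 0 0 0 0",
)

```text
clock: 10.65
tcp_pos: [430.1, -112.2, 222.1]
tool_rot: [[0.005, 1.0, -0.028], [-0.002, -0.028, -1.0], [-1.0, 0.005, 0.002]]
force: [0.2, -0.5, -2.1]
width: 11.0
```

```bash
python3 -c "
from h import *
rel([428.5,-111,222],-91.6);s=manip.state();print(s['force'],s['moment'])
for i in range(1):
  c=grab('top','t6.png'); a=cv2.imread('pics/t6.png')[225:300,330:410]; cv2.imwrite('pics/z6.png',cv2.resize(a,None,fx=7,fy=7,interpolation=2))"
```

```text
tcp [ 430.1 -112.2  222.1] yaw -91.62 shift [ 0.0001 -0.0016 -0.0011] turn x -0.015829386903760678 tilt [0.31 0.13] clk 10.65
[ 0.19939437 -0.51198599 -2.05675162] [0.08869456 0.04230776 0.01350649]
```

View pics/z6.png

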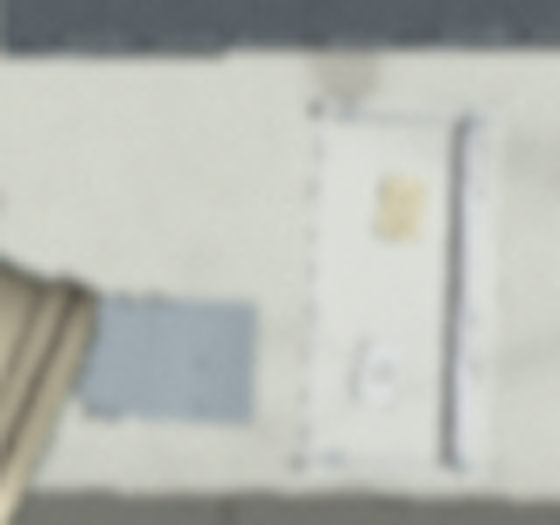

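The top crop shows the blade in front of the shelf, nearly in line with the bored block: blade mid row ≈363, block ≈372 at 7× scale. I'll press down a little and watch the force.

move_arm(
  steps="0 0 -0.1 0.002 -0.001 0 0;0 0 0 0.002 0 0 0;0 0 0 0.002 0 0 0",
)

```text
clock: 11.08
tcp_pos: [430.8, -112.5, 221.8]
tool_rot: [[0.006, 1.0, -0.028], [-0.002, -0.028, -1.0], [-1.0, 0.006, 0.002]]
force: [-4.4, 1.2, 16.2]
width: 11.2
```

```bash
python3 -c "
from h import *
rel([428.5,-111,222],-91.6);s=manip.state();print(s['force'],s['moment'])"
```

```text
tcp [ 430.8 -112.5  221.8] yaw -91.61 shift [-0.0002 -0.0024 -0.0014] turn x -0.007840667542154733 tilt [0.36 0.13] clk 11.075
[-4.37487149  1.1652328  16.16503727] [ 0.41873754  1.13317481 -0.06180828]
```

move_arm(
  steps="0 0 -0.2 0.0 -0.002 0.003 0;0 0 0 0.0005 -0.0005 0.006 0;0 0 0 0.0005 0 0.008 0;0 0 0 0.0005 0 0.008 0;0 0 0 0.0005 0 0.005 0;0 0 0 0.0005 0 0 0",
)

```text
clock: 11.82
tcp_pos: [429.3, -144.5, 221.9]
tool_rot: [[0.008, 1.0, -0.028], [0.001, -0.028, -1.0], [-1.0, 0.008, -0.001]]
force: [-1.0, 2.5, 7.0]
width: 10.8
```

```bash
python3 -c "
from h import *
rel([426.5,-223,222],-91.6);s=manip.state();print(s['force'],s['moment'])"
```

```text
tcp [ 429.3 -144.5  221.9] yaw -91.6 shift [-0.0002 -0.0006  0.0785] turn x -0.001624447537949436 tilt [ 0.47 -0.05] clk 11.825
[-0.98056377  2.54685065  7.02219515] [ 0.26161886  0.64250718 -0.10270487]
```

move_arm(
  steps="0 0 -0.25 0.0005 -0.0006 0.006 0;0 0 0 0.0005 0 0.008 0;0 0 0 0.0005 0 0.008 0;0 0 0 0.0005 0 0.008 0;0 0 0 0.0005 0 0.008 0;0 0 0 0.0005 0 0 0",
)

```text
clock: 12.58
tcp_pos: [430.2, -186.3, 221.9]
tool_rot: [[0.011, 1.0, -0.029], [0.001, -0.029, -1.0], [-1.0, 0.01, -0.001]]
force: [-2.1, 1.6, 7.2]
width: 11.2
```

```bash
python3 -c "
from h import *
rel([426.5,-223,222],-91.6);s=manip.state();print(s['force'],s['moment'])
c=grab('top','t7.png'); a=cv2.imread('pics/t7.png')[225:300,330:410]; cv2.imwrite('pics/z7.png',cv2.resize(a,None,fx=7,fy=7,interpolation=2))"
```

```text
tcp [ 430.2 -186.3  221.9] yaw -91.64 shift [-0.0002 -0.0026  0.0368] turn x -0.04140534711171995 tilt [ 0.6  -0.08] clk 12.575
[-2.07248146  1.57426041  7.17865281] [-0.02086932  0.47531782 -0.0885585 ]
```

View pics/z7.png

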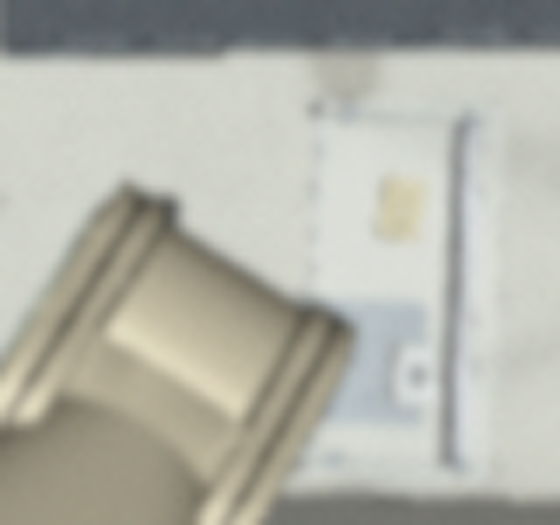

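The top crop shows the blade under the shelf with the bored block at its front edge (417,374 in the crop). It is inside the wall span, slightly low. The pin block at (401,208) has not moved. I'll continue with a small lateral correction.

move_arm(
  steps="0 0 -0.3 0.0005 -0.002 0.005 0;0 0 0 0.0005 -0.001 0.006 0;0 0 0 0.0005 -0.0005 0.006 0;0 0 0 0.0005 -0.0005 0.006 0;0 0 0 0.0005 0 0.006 0;0 0 0 0.0005 0 0 0",
)

```text
clock: 13.38
tcp_pos: [427.6, -217.5, 221.9]
tool_rot: [[0.012, 1.0, -0.028], [0.002, -0.028, -1.0], [-1.0, 0.012, -0.003]]
force: [-0.9, 2.1, 6.2]
width: 11.1
```

```bash
python3 -c "
from h import *
rel([426.5,-223,222],-91.6);s=manip.state();print(s['force'],s['moment'])"
```

```text
tcp [ 427.6 -217.5  221.9] yaw -91.61 shift [-0.0001 -0.001   0.0056] turn x -0.008535605335111995 tilt [ 0.7  -0.16] clk 13.375
[-0.93245189  2.09885583  6.21486565] [ 0.00372858  0.41036815 -0.08095186]
```

move_arm(
  steps="0 0 -0.3 0.0005 -0.0005 0.003 0;0 0 0 0.0005 0 0.003 0;0 0 0 0.0005 0 0 0",
)

```text
clock: 13.75
tcp_pos: [427.7, -224.4, 221.9]
tool_rot: [[0.009, 1.0, -0.028], [0.003, -0.028, -1.0], [-1.0, 0.009, -0.003]]
force: [-0.3, 3.8, 8.5]
width: 11.2
```

```bash
python3 -c "
from h import *
rel([426.5,-223,222],-91.6);s=manip.state();print(s['force'],s['moment'])
c=grab('top','t8.png'); a=cv2.imread('pics/t8.png')[235:300,360:410]; a=cv2.resize(a,None,fx=8,fy=8,interpolation=2)
d=grab('side','s8.png'); b=cv2.imread('pics/s8.png')[195:250,300:365];b=cv2.resize(b,(390,520),interpolation=2) if 0 else cv2.resize(b,None,fx=6,fy=6,interpolation=2)
im=np.zeros((520,790,3),np.uint8); im[:,:400]=a; im[:330,400:]=b; cv2.imwrite('pics/z8.png',im)"
```

```text
tcp [ 427.7 -224.4  221.9] yaw -91.61 shift [-0.0001 -0.0013 -0.0014] turn x -0.013268625596481343 tilt [ 0.52 -0.18] clk 13.75
[-0.34744762  3.76572726  8.45358669] [ 0.24773944  0.40447576 -0.12702206]
```

View pics/z8.png

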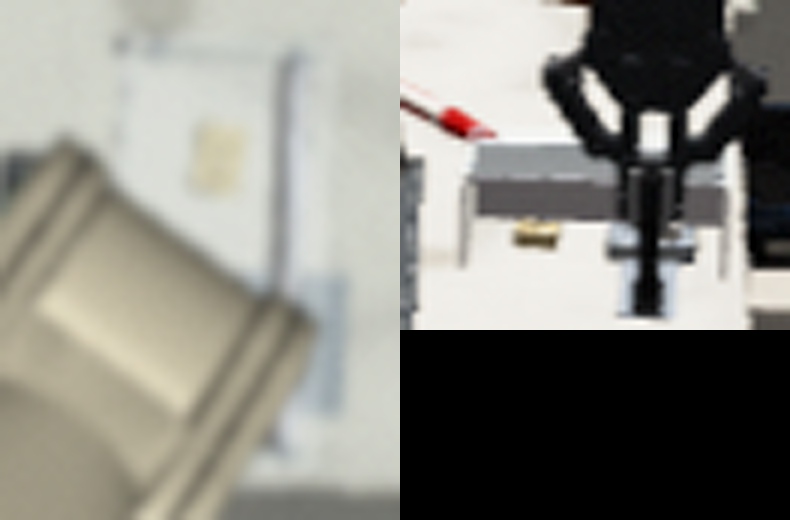

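The combined crop shows the blade's front past the back panel, edge at crop column ≈345. The pin block is still at (218,157). The block itself is hidden by the arm.

```bash
python3 -c "
from h import *
c=manip.read_camera('top')
e=ray(c,360+345/8,235+345/8,0);x=e[0]
l=[ray(c,360+(122-0)/8,235+45/8,60)]
print(e.round(1),l,'lip at x (top) approx',-261+ (533-x)*4/148)"
```

```text
[ 423.5 -353.1    0. ] [array([ 532.53885185, -262.12054785,   60.        ])] lip at x (top) approx -258.0410639039039
```

move_arm(
  steps="0 0 -0.2 0.0004 0 -0.003 0;0 0 0 0.0004 0 -0.006 0;0 0 0 0.0004 0 -0.008 0;0 0 0 0.0004 0 -0.008 0;0 0 0 0.0004 0 -0.008 0;0 0 0 0.0004 0 -0.008 0;0 0 0 0.0004 0 -0.008 0;0 0 0 0.0004 0 -0.005 0;0 0 0 0.0004 0 0 0",
)

```text
clock: 15.02
tcp_pos: [433.1, -171.4, 222.0]
tool_rot: [[0.014, 0.999, -0.029], [-0.012, -0.029, -1.0], [-1.0, 0.015, 0.011]]
force: [-1.6, -1.2, 7.1]
width: 11.0
```

```bash
python3 -c "
from h import *
rel([429.6,-117,222],-91.6);s=manip.state();print(s['force'],s['moment'])
c=grab('top','t9.png')"
```

```text
tcp [ 433.1 -171.4  222. ] yaw -91.67 shift [-0.0007 -0.005  -0.0543] turn x -0.06610260742360197 tilt [0.83 0.66] clk 15.025
[-1.55776811 -1.245941    7.10799826] [-0.09472111  0.38849909  0.00406873]
```

Run:
```python
from h import *
a=cv2.imread('pics/t9.png')[:,:,::-1].astype(int)
c=manip.read_camera('top')
print('expected edge px',proj(c,[427,-301,0]),'heel',proj(c,[429,-227,0]),'block',proj(c,[426,-262,12]))
for v in range(264,288,2): print(v,' '.join('%d/%d'%(a[v,u].sum()//3,a[v,u,2]-a[v,u,0]) for u in range(366,398,2)))
```

```text
expected edge px (np.float64(386.00368148996205), np.float64(276.65685448698616)) heel (np.float64(361.69632995339254), np.float64(275.54313815778335)) block (np.float64(373.4854513397912), np.float64(276.80199602395294))
264 205/-6 206/-6 204/-6 205/-6 202/-1 218/-3 218/-3 218/-4 218/-4 218/-4 217/-4 218/-4 218/-3 213/-4 156/0 193/4
266 159/3 172/1 171/8 173/5 191/6 205/5 205/4 205/3 207/1 208/1 209/1 216/-3 218/-4 210/-4 151/0 193/5
268 101/-13 102/-10 117/6 153/13 177/14 191/14 193/14 191/13 189/14 189/13 196/8 215/-2 217/-4 209/-4 153/0 194/4
270 125/-24 95/-18 98/-16 133/2 179/13 191/13 191/13 189/13 189/14 188/12 197/7 214/-3 216/-3 207/-3 155/0 196/4
272 133/-25 99/-18 125/-23 151/-4 198/8 197/11 191/14 190/14 188/14 187/13 197/8 214/-3 215/-3 203/-3 155/1 203/4
274 121/-21 127/-23 142/-24 178/-1 205/5 209/6 193/14 190/13 188/14 187/14 196/9 215/-3 216/-3 203/-3 154/1 203/3
276 121/-22 152/-28 152/-15 180/4 189/8 210/7 194/12 189/14 189/13 187/13 198/6 213/-3 214/-2 202/-3 158/2 204/4
278 141/-26 152/-27 152/-5 202/3 211/6 210/7 193/13 189/14 188/14 187/13 198/5 212/-4 214/-3 197/-2 158/2 213/6
280 155/-28 140/-16 151/7 189/6 203/6 198/9 188/12 187/14 187/14 187/13 199/6 210/-3 212/-2 195/-3 157/3 216/7
282 154/-27 134/0 157/14 173/12 190/12 194/13 191/14 189/13 187/14 187/13 201/5 212/-3 214/-3 197/-3 156/3 216/7
284 151/-19 176/-3 183/-1 194/0 202/3 205/4 204/4 204/3 201/4 201/5 210/1 215/-3 215/-4 191/-3 153/3 216/6
286 166/-10 193/-7 199/-8 193/-4 201/-2 213/-3 214/-3 215/-3 215/-3 216/-3 214/-4 214/-2 216/-3 189/-3 155/3 214/5
```

The block's bright blob, with a dark bore at (374,276), sits on the blade in the pocket and is moving with the scoop. I'll continue drawing out.

move_arm(
  steps="0 0.3 -0.3 0.0004 -0.001 -0.004 0;0 0.3 -0.2 0.0004 -0.001 -0.007 0;0 0 0 0.0004 -0.001 -0.008 0;0 0 0 0.0004 0 -0.008 0;0 0 0 0.0004 0 -0.008 0;0 0 0 0.0004 0 -0.008 0;0 0 0 0.0004 0 -0.004 0;0 0 0 0 0 0 0",
)

```text
clock: 16.12
tcp_pos: [433.9, -122.4, 222.0]
tool_rot: [[0.012, 1.0, -0.028], [-0.008, -0.028, -1.0], [-1.0, 0.012, 0.008]]
force: [0.1, -1.4, 2.4]
width: 11.5
```

Run:
```python
from h import *
rel([429.6,-117,222],-91.6);s=manip.state();print(s['force'],s['moment'])
c=grab('top','t10.png'); a=c['color'].astype(int)
for v in range(262,290,2): print(v,' '.join('%d/%d'%(a[v,u].sum()//3,a[v,u,2]-a[v,u,0]) for u in range(346,386,2)))
b=a[250:270,380:392]; m=(b[:,:,0]-b[:,:,2]>14); y,x=np.where(m); print('pin centroid',x.mean()+380,y.mean()+250)
t=cv2.imread('pics/top1.png')[:,:,::-1].astype(int)[250:270,380:392];y,x=np.where(t[:,:,0]-t[:,:,2]>14);print(x.mean()+380,y.mean()+250)
```

```text
tcp [ 433.9 -122.4  222. ] yaw -91.62 shift [-0.0001 -0.0045 -0.0052] turn x -0.0173613776903494 tilt [0.7  0.46] clk 16.125
[ 0.10571051 -1.35818363  2.4164351 ] [-0.26546493 -0.0929846   0.00243131]
262 205/-7 207/-8 207/-8 207/-7 205/-7 204/-6 200/-7 202/-8 206/-8 208/-8 206/-7 208/-8 207/-7 209/-7 205/-2 218/-3 218/-3 217/-5 217/-3 217/-3
264 164/-7 180/-7 195/-5 201/-5 203/-4 201/-6 199/-5 200/-7 203/-6 204/-6 205/-7 206/-7 206/-7 207/-7 205/-1 218/-4 218/-3 218/-4 217/-5 218/-4
266 94/-13 124/-4 162/11 174/12 182/11 180/10 174/11 179/9 180/9 182/7 184/5 182/4 193/-1 206/-7 210/-2 219/-2 218/-4 218/-4 219/-4 218/-4
268 118/-22 133/-1 166/16 168/17 166/18 168/17 169/16 169/18 166/17 165/16 164/17 162/17 182/6 203/-7 202/-1 217/-4 218/-3 218/-3 217/-5 217/-3
270 134/-24 138/3 167/17 168/18 168/16 172/15 174/16 170/17 168/17 165/18 163/18 163/17 181/5 200/-7 200/0 216/-2 217/-3 217/-3 218/-4 216/-3
272 139/-21 151/10 168/17 168/18 177/10 199/7 202/6 181/10 168/18 165/17 164/17 162/16 181/4 199/-7 205/0 215/-3 217/-4 216/-3 215/-2 217/-3
274 141/-13 161/16 169/18 168/16 193/8 202/5 
[... 475 characters left out ...]
/-1 216/-4 214/-4 211/-4 209/-4 211/-3
282 185/7 172/11 180/12 177/11 168/13 166/12 173/13 173/13 170/14 168/16 164/15 166/14 193/-1 202/-5 207/-1 213/-4 212/-4 212/-3 212/-3 215/-3
284 204/-6 201/-6 204/-5 203/-6 200/-5 199/-5 199/-4 197/-3 192/-2 185/-2 181/0 187/1 198/-5 202/-5 210/-2 212/-4 212/-3 214/-3 215/-3 215/-3
286 205/-7 207/-8 206/-6 204/-6 205/-7 205/-6 204/-7 204/-8 202/-8 196/-9 195/-7 194/-7 198/-7 195/-4 201/-1 211/-2 214/-4 215/-3 215/-3 214/-3
288 203/-7 204/-9 200/-8 199/-7 201/-7 204/-7 204/-8 202/-7 199/-7 200/-8 197/-8 196/-8 198/-7 195/-4 204/-2 211/-4 210/-3 214/-5 215/-4 214/-4
pin centroid 386.91525423728814 254.20338983050848
386.91525423728814 254.20338983050848
```

Block on the blade and pin block unmoved (centroid identical). I'll pull about 6 mm more, level, then release.

move_arm(
  steps="0 0.3 -0.4 0.0002 0 -0.004 0;0 0 0 0.0003 0 -0.003 0;0 0 0 0 0 0 0;0 0 0 0 0 0 0",
)

```text
clock: 16.68
tcp_pos: [434.5, -115.0, 221.9]
tool_rot: [[0.005, 1.0, -0.029], [-0.003, -0.029, -1.0], [-1.0, 0.005, 0.003]]
force: [-0.7, -2.7, 4.9]
width: 11.1
```

Run:
```python
from h import *
rel([429.6,-117,222],-91.6);s=manip.state();print(s['force'],s['moment'])
c=grab('top'); a=c['color'].astype(int); print([a[272,u].sum()//3 for u in range(362,376)], ray(c,368,276,0).round(1),ray(c,370,276,0).round(1))
```

```text
tcp [ 434.5 -115.   221.9] yaw -91.65 shift [-0.0002 -0.0049  0.0021] turn x -0.04713607471353498 tilt [0.28 0.19] clk 16.675
[-0.73182037 -2.71163655  4.9339121 ] [-0.43946658 -0.00568511  0.00720291]
[np.int64(164), np.int64(165), np.int64(162), np.int64(163), np.int64(165), np.int64(177), np.int64(190), np.int64(197), np.int64(198), np.int64(199), np.int64(198), np.int64(199), np.int64(204), np.int64(212)] [ 428.  -246.2    0. ] [ 428.1 -252.3    0. ]
```

move_arm(
  steps="0 0 0 0 0 0 0.2;0 0 0 0 0 0 0.35;0 0 0 0 0 0 0.6;0 0 0 0 0 0 0.8;0 0 0 0 0 0 0.8;0 0 0 0 0 0 0.8",
)

```text
clock: 17.48
tcp_pos: [431.5, -113.2, 218.9]
tool_rot: [[-0.003, 1.0, -0.029], [0.003, -0.029, -1.0], [-1.0, -0.003, -0.003]]
force: [0.0, -0.1, 0.5]
width: 68.1
```

```bash
python3 -c "
from h import *
rel([434.5,-115,222],-91.6);s=manip.state();print(s['force'],s['width'])"
```

```text
tcp [ 431.5 -113.2  218.9] yaw -91.64 shift [-0.0031  0.0031  0.0017] turn x -0.03613090419526088 tilt [-0.17 -0.17] clk 17.475
[ 0.02690466 -0.14400112  0.45429705] 68.14540896808296
```

Free. I'll rise straight up.

move_arm(
  steps="0 0 0 -0.015 0 0 0.8;0 0 0 -0.025 0 0 0.8;0 0 0 -0.035 0 0 0.8;0 0 0 -0.035 0 0 0.8;0 0 0 -0.035 0 0 0.8;0 0 0 -0.03 0 -0.03 0.8;0 0 0 0 0 -0.04 0.8;0 0 0 0 0 -0.04 0.8;0 0 0 0 0 -0.04 0.8;0 0 0 0 0 0 0.8",
)

```text
clock: 18.73
tcp_pos: [436.7, 39.9, 412.3]
tool_rot: [[0.012, 0.999, -0.031], [0.001, -0.031, -1.0], [-1.0, 0.012, -0.001]]
force: [0.4, -0.5, -0.6]
width: 68.4
```

```bash
python3 -c "
from h import *
s=manip.state();print(s['force'],s['width'],s['tcp_pos'])
c=grab('top','t11.png'); a=cv2.imread('pics/t11.png')[235:300,330:410]; a=cv2.resize(a,None,fx=5,fy=5,interpolation=2)
d=grab('side','s11.png'); b=cv2.imread('pics/s11.png')[195:270,290:365];b=cv2.resize(b,None,fx=5,fy=5,interpolation=2)
im=np.zeros((400,800,3),np.uint8); im[:325,:400]=a; im[:375,400:775]=b; cv2.imwrite('pics/z11.png',im)"
```

```text
[ 0.3544956  -0.45481524 -0.55060262] 68.44378389162466 [436.69938637  39.92474615 412.33470611]
```

View pics/z11.png

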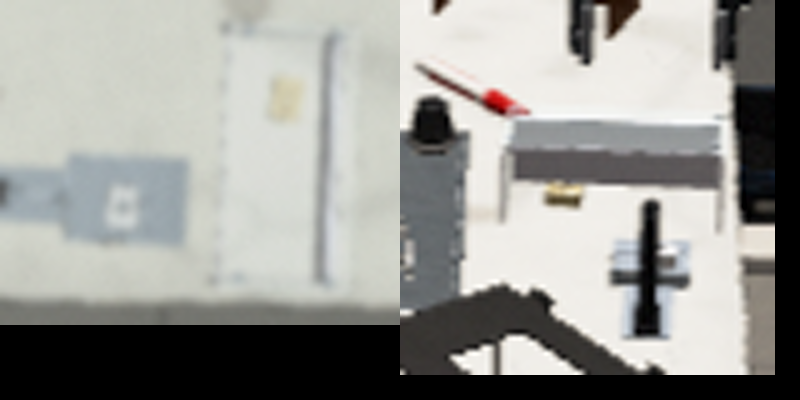

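The combined view shows the scoop flat in front of the shelf with its edge at crop (187,200), left of the lip (≈222). The bored block is in the pocket at (122,207) and the pin block is still under the shelf at (286,99).

```bash
python3 -c "
from h import *
print(manip.hand_in())"
```

```text
the job is handed in; nothing more can be done
None
```

The bored block is out from under the shelf and on the scoop's blade. The scoop lies on the bench in front of the shelf, released. I handed the job in at about 18.7 s of the 48 s allowed.

I gripped the scoop by its handle and carried it over the tray stand. I then slid the blade about 95 mm in under the shelf, against the 92 mm you suggested and the 100 mm limit, and drew the block out in the pocket.

- **Scoop position:** its front edge is about 13 mm clear of the lip in the top view, and the gripper has lifted well away.
- **Bored block:** the final top view shows it in the pocket behind the ridge.
- **Pin block:** its position in the top view just before release was identical to the start. The last picture shows it still in place.
- **Forces:** readings at the end of each move peaked at about 16 N at the wrist, well under the limits. Force was not recorded within moves.
- **Disagreements:** the cameras differed by up to about 5 mm on positions, so I aimed between them. The tool drifted in tilt by up to about 1° and sideways by up to about 16 mm during the longer moves. I corrected this step by step.

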